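Swing the drying lamp over the dish and relock its index plunger

TASK

Swing the drying lamp over the open white dish and lock it there. Pull the locking plunger up by its T-handle, twist it so that it stays out by itself and let go; swing the arm by its upright handle, plunger still out, until the lamp is centred above the dish; then twist the T-handle back so that the plunger drops fully home in the notch of that station, and let go. Do not shift the dish or any of the other things standing around.

Things in the scene. Friction and masses are not known exactly. Their poses are not given: they have to be found in the camera images.
- swivel_base: Fixed swivel stand: white plate 300 x 320 x 10 mm with a grey pedestal. Origin: on the pivot axis at table level, z up; its x axis is the zero direction of joint swing. Three stations (88 mm ring marks on the plate, one thing on each) lie 180 mm from the pivot, at -0.3, 0.3 and 0.9 rad from x (positive anticlockwise from above).
- disc_top (a point): Centre of the top of the fixed steel index disc, 170 mm across, 120 mm above the table, on the pivot axis under the arm. Its rim has a 13 mm wide notch for the 10 mm plunger pin at swing -0.3, 0.3 and 0.9, and a long parking slot in which the pin can lie anywhere from swing -1.2 to -0.8. Elsewhere the rim is flat and the pin cannot go down.
- swing (a joint): Angle of the aluminium arm about the vertical pivot (rad, anticlockwise from above, 0 along x of swivel_base, travel -1.25 to 1.0). Flat bar 32 mm wide, 124 to 139 mm above the table, reaching 203 mm from the pivot; plunger at 70 mm, lamp at 180 mm. Starts in the parking slot. With the plunger out about 1 N at the handle moves it, and it stays where it is left.
- plunger (a joint): Lift of the spring plunger (m, 0 = fully home, most 0.018). The spring pulls it down with 5 N, 9 N when raised. Lifted over 0.013 its T-handle can be twisted; its cross pin then rests on the slotted steel collar (34 mm square, top 154.5 mm above the table) and holds the lift at 0.013. At 0.010 the pin stands on the flat of the disc, beside a notch.
- tee (a joint): Twist of the T-handle about its vertical axis (rad, positive anticlockwise from above, stops at 0 and 1.3). At 0 the bar lies along the arm and the cross pin can drop into the collar's slot (within about 0.15 of 0). Towards 1.3 it is parked and stays as left. Starts at 0, plunger home.
- tee_grip (a point): Grip point in the grey T-handle's bar, on the plunger's axis, 70 mm from the pivot. The bar is 46 mm long (the point's x axis), 14 mm wide and 20 mm high; with the plunger home it spans 173 to 193 mm above the table, this point 185 mm. Below it a 9 mm stem goes down to the collar. Moves with the arm, the lift and the twist.
- handle_grip (a point): Grip point on the axis of the upright grey round handle, 24 mm in diameter, on the outer end of the arm, 180 mm from the pivot, above the lamp. The handle spans 139 to 189 mm above the table; this point is at 169 mm.
- lamp_face (a point): Centre of the underside of the lamp, a grey cone 76 mm across below the arm, 180 mm from the pivot; 78 mm above the table.
- dish: Open white porcelain dish, a round bowl 76 mm across and 32 mm high. Origin: centre of its underside. Stands on one of the three stations; the lamp must go above it.
- jar: Amber glass jar with black cap, 48 mm across, 58 mm high, on another station. Origin: centre of its underside. Leave alone.
- weight: Brass calibration weight with a small knob, 46 mm across, 48 mm high, on the third station. Origin: centre of its underside. Leave alone.
- tip_box: Blue box with a clear lid, 85 x 125 mm, 90 mm high, on the bench to the left. Origin: centre of its underside. Leave alone.
- reagent: Capped amber bottle with paper label, 60 mm across, 120 mm high, on the bench to the right. Origin: centre of its underside. Leave alone.
Mind the look-alikes: they are no part of the job. Several things have the shape of the dish; the one meant has the colours described above.

How it is judged:
By the outcome, as a careful person would: the job done as asked, in the order asked, and still so for the second after the job is handed in, with the robot touching nothing.
It also fails if it takes over 64 s, if anything falls off the work surface, if the arm or the gripper's body presses on something with over 40 N, if the wrist force passes 120 N, or if a joint passes its speed limit or range.

ROBOT

A 6-joint arm with a two-finger parallel gripper is mounted at the origin on the work surface. World frame = base frame: x ahead of the robot, y to its left, z up, the work surface at z = 0. Lengths are in mm, angles in degrees, forces in N, time in s.
With the tool pointing down it reaches from about 350 to 850 mm from the base axis. Payload 8.1 kg.
Tool frame: the origin (TCP) lies at the very end of the fingers, on their centre line; the grasp point (between the pads) lies 19 mm behind it (r.grip_point_offset is the distance from the TCP to the grasp point, in mm); z points along the fingers, y is the line along which they close (so a half turn about z gives the same grasp; the last joint's range is limited). The gripper opens to 85 mm and grips with 20 to 120 N. Pads are 22 mm wide; open, the fingers measure 114 mm over their backs; the gripper's body (76 mm by 85 mm) begins 54 mm behind the grasp point. The pads swing forward as they close: fully open they stand 13 mm farther back than shut.
Start: joints at [62.945, 7.471, 85.268, -0, 87.261, -4.893], TCP at [226.315, 555.686, 231.292] pointing down, gripper open.
Joint ranges: [-169.43, 169.43], [-51.17, 129.36], [1.28, 143.12], [-76.62, 256.62], [0, 156.53], [-152.29, 152.29]. Speed limits (degrees/s): [136.94, 136.94, 159.86, 180, 180, 180].

INTERFACE

Orientations are given as [roll, pitch, yaw] about the fixed x, y, z axes, in that order (R = Rz(yaw) Ry(pitch) Rx(roll)).
In Python, from bench import status, eyes, r gives the robot as it stands.
- The arm moves only by the shell command python3 -m handwheel 'ROWS' [FORCE]. ROWS is a JSON object whose one key "series" holds a list that holds one entry, the list of rows, each a list of 7 numbers: the shift along the tool's x, y, z in cm, then the turn, a rotation vector about the tool's x, y, z in rad, then the opening, from 0 (shut) to 1 (fully open). In form: {"series": [[[tx, ty, tz, rx, ry, rz, claw], ...]]}. A call has 1 to 12 rows; each row is the pose to reach, as a shift and turn from the pose commanded when the call began, along the tool's axes at that moment; what a row does not reach only later rows make up. A row lasts 1/8 s, in which the tool goes at most 62.5 mm and 10.7 degrees, less where a joint would pass 70% of its speed; a pose out of reach is approached as far as the arm can. A call with a gripper value outside its range is refused whole. The fingers move at their own pace and stop on an object; FORCE is the grip in N (left out, the last holds). Time passes only in rows, so rows that repeat a pose let the fingers close. It gives the time, the measured TCP pose, the force, the opening and the grip force at its end, in the units of the state.
- status.sense(): the state, without advancing time (a new reading comes with each control period).
- eyes.snapshot(name): name is "side" or "top" or "wrist"; returns a dict with "img" (420x560x3 uint8, red, green, blue), "mtx" (3x3 intrinsics, pixels), "R" (3x3) and "t" (3): a world point X has camera coordinates R X + t. Camera axes: x right, y down, z forward; pixel columns grow to the right and rows downward; lengths in mm; the calibration is good to about 2 mm. A picture is of the moment at which its call begins. There is no depth.
- r.hand_in(): hands the job in; it is judged then, once.
The state is a dict: "time": time; "joint_pos": joint angles; "qd": joint speeds; "joint_efforts": joint torques, N m; "tool_pos": TCP position; "tcp_rot": TCP orientation; "ft_force": force on the tool from outside, world axes, zero at the start; "wrist_torque": the same for the moment, N m; "finger_gap": finger opening in mm; "grip_force": force on a finger pad.
Only numpy, scipy, OpenCV 4.12 (cv2) and the standard library are available. Lean on these libraries where they do the work, as an engineer would, in place of code of your own. Each camera call takes 0.05 s, during which the arm holds its last target. There are 200 camera calls.

## Working session

There is one attempt and no reset: what is moved stays moved. The work goes in short steps, Python scripts to look and compute and a shell command to move; the robot and the scene stay as the last step left them, time stands still between calls to the robot, and variables do not carry over. Pictures are saved under pics/ and viewed, at most 13 in all, crops included, and the job is handed in when it is done.

```bash
ls; mkdir -p pics; python3 - <<'E'
from bench import status, eyes, r
import cv2,numpy as np,pickle
s=status.sense();print(s)
d={}
for n in("top","side","wrist"):
    d[n]=eyes.snapshot(n); cv2.imwrite(f"pics/{n}0.png",d[n]["img"][:,:,::-1])
    print(n,(-d[n]["R"].T@d[n]["t"]).round(),d[n]["mtx"][0,0])
pickle.dump(d,open("d0.pkl","wb"))
E
```

```text
pics
{'time': 0.0, 'joint_pos': array([ 6.29458188e+01,  7.51769132e+00,  8.53292843e+01,  1.00425775e-04,
        8.72593448e+01, -4.89414541e+00]), 'qd': array([ 0.1018891 ,  0.03193715,  0.02671647, -0.00159109,  0.02976924,
        0.10192274]), 'joint_efforts': array([-1.72950618e-03, -5.69396031e+01, -5.00549948e+01, -5.70486081e-04,
        1.50756910e-02,  3.92947499e-06]), 'tool_pos': array([226.06022007, 555.20312339, 230.21742963]), 'tcp_rot': array([-1.79894076e+02, -9.17067667e-03,  1.57839951e+02]), 'ft_force': array([-0.47491777,  0.33014845, -0.36730533]), 'wrist_torque': array([-0.00882706, -0.04557567,  0.00839023]), 'grip_force': 0.0, 'finger_gap': 85.64206354111087}
top [ 398.    8. 1680.] 539.8533125221863
side [ 549. -786.  965.] 392.79741176123576
wrist [161. 582. 371.] 320.34173424992423
```

View pics/top0.png

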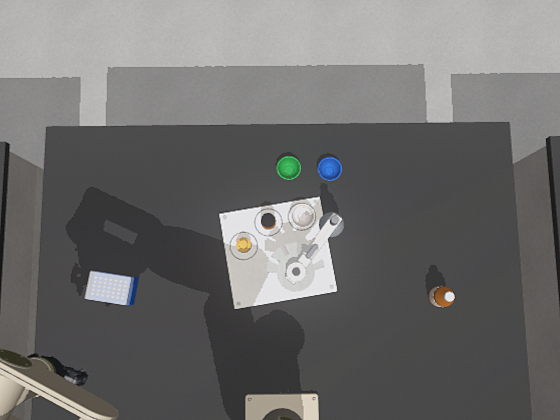

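View pics/side0.png

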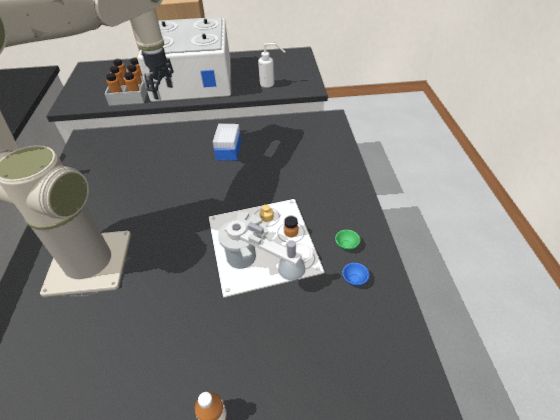

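The top view shows the stand with its pivot near (295,270), the arm pointing to (333,222), the dish at (302,215), the jar at (268,221) and the weight at (243,244). The side view agrees. I'll zoom in on the stand.

```bash
cat >h.py <<'E'
import numpy as np,cv2
from bench import status,eyes,r
def ray(c,u,v):
    d=c["R"].T@np.linalg.solve(c["mtx"],[u,v,1.]);return -c["R"].T@c["t"],d
def plane(c,u,v,z):
    o,d=ray(c,u,v);return (o+d*(z-o[2])/d[2])[:2]
def proj(c,X):
    p=c["mtx"]@(c["R"]@np.array(X,float)+c["t"]);return p[:2]/p[2]
def crop(c,x0,y0,x1,y1,f,name):
    cv2.imwrite(name,cv2.resize(c["img"][y0:y1,x0:x1,::-1],None,fx=f,fy=f,interpolation=cv2.INTER_CUBIC))
E
python3 - <<'E'
from h import *
import pickle
d=pickle.load(open("d0.pkl","rb"))
crop(d["top"],210,190,350,312,4.8,"pics/topc.png")
crop(d["side"],200,190,340,295,5,"pics/sidec.png")
t=d["top"];im=t["img"].astype(int)
m=((im.min(2)>120)).astype(np.uint8);m[:190]=0;m[312:]=0;m[:,:210]=0;m[:,350:]=0
m=cv2.morphologyEx(m,cv2.MORPH_OPEN,np.ones((3,3)))
c=np.vstack(cv2.findContours(m,0,2)[0]);R=cv2.minAreaRect(c);b=cv2.boxPoints(R);print(b)
P=np.array([plane(t,u,v,10) for u,v in b]);print(P.round(1),P.mean(0),np.linalg.norm(np.roll(P,1,0)-P,axis=1))
E
```

```text
[[217.97295 212.83783]
 [337.16214 192.97296]
 [353.1621  288.97296]
 [233.97293 308.83783]]
[[ 656.5  189.9]
 [ 715.6 -184.7]
 [ 415.4 -225.8]
 [ 359.7  139.9]] [536.78296027 -20.18694842] [301.01818605 379.20879692 302.97103516 369.93242409]
```

View pics/topc.png

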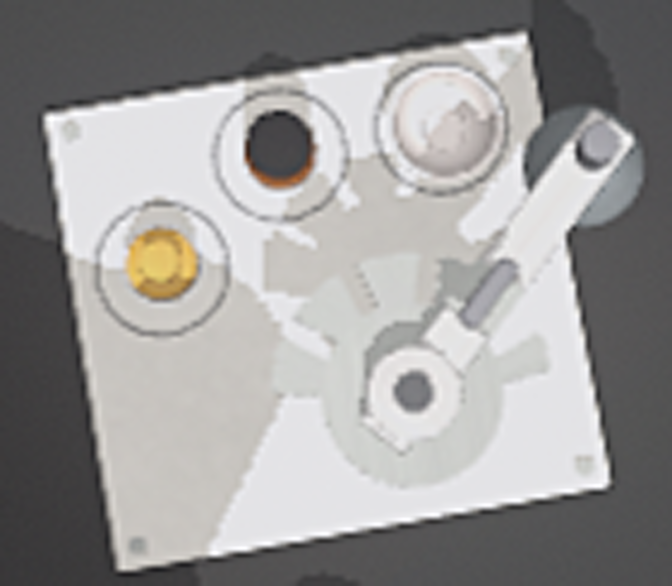

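View pics/sidec.png

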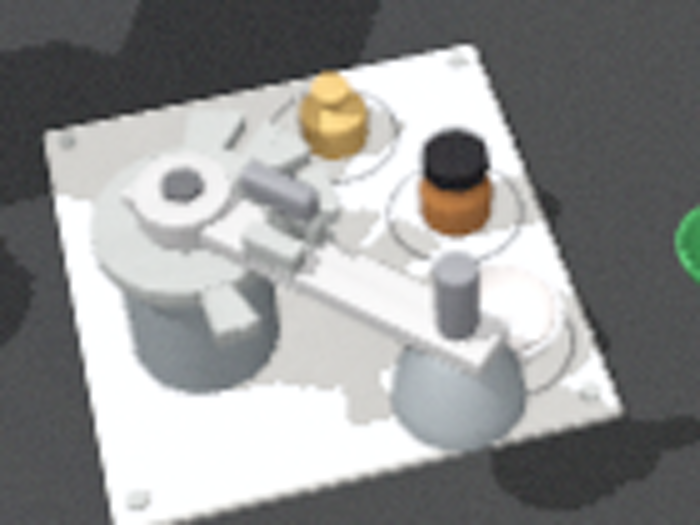

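The crops show ring centres at about (162,268) for the weight, (281,154) for the jar and (442,127) for the dish. The handle top is at (600,141), the tee bar's centre at about (493,292) and the pivot cap at (413,390). The dish is on the rightmost station, at -0.3.

```bash
python3 - <<'E'
from h import *
import pickle
d=pickle.load(open("d0.pkl","rb"));t=d["top"];s=d["side"]
f=lambda x,y,z:plane(t,210+(x-1.9)/4.8,190+(y-1.9)/4.8,z)
g=lambda x,y,z:plane(s,200+(x-2)/5,190+(y-2)/5,z)
Q=np.array([f(442,127,10),f(281,154,10),f(162,268,10),f(44,115,10),f(527,31,10),f(610,486,10),f(120,573,10)])
st=np.array([[180*np.cos(a),180*np.sin(a)] for a in(-.3,.3,.9)])
A=st-st.mean(0);B=Q[:3]-Q[:3].mean(0)
th=np.arctan2((A[:,0]*B[:,1]-A[:,1]*B[:,0]).sum(),(A*B).sum())
R=np.array([[np.cos(th),-np.sin(th)],[np.sin(th),np.cos(th)]])
p=Q[:3].mean(0)-R@st.mean(0)
print("th",th,"pivot",p,"res",(st@R.T+p-Q[:3]).round(1).tolist())
print("edge yaw",np.arctan2(*(Q[4]-Q[3])[::-1])+np.pi/2,np.arctan2(*(Q[4]-Q[5])[::-1]),"dims",np.linalg.norm(Q[3]-Q[4]),np.linalg.norm(Q[4]-Q[5]))
for n,h in(("handle top",f(600,141,189)),("handle side",g(456,262,189)),("tee top",f(493,292,193)),("tee side",g(281,186,193)),("capT",f(413,390,155)),("capS",g(182,184,155))):
    v=h-p;print(n,h.round(1),np.linalg.norm(v).round(1),(np.arctan2(v[1],v[0])-th).round(3))
print("dish",f(445,112,35), "reagent",plane(t,443,296,60))
E
```

```text
th 0.15803572918183706 pivot [465.19297949 -46.21022537] res [[-0.0, 0.1], [-0.2, 0.1], [0.2, -0.2]]
edge yaw 0.16358713082366227 0.15591820595347386 dims 320.19705154379886 299.6545527467478
handle top [ 607.9 -154.9] 179.4 -0.809
handle side [ 611.  -152.4] 180.4 -0.788
tee top [520.3 -90.7] 70.8 -0.837
tee side [525.2 -93. ] 76.1 -0.82
capT [466.4 -45.1] 1.7 0.587
capS [469.6 -50.5] 6.2 -0.923
dish [649.4274847  -72.64522009] reagent [ 390.99192419 -485.67044633]
```

```bash
cat >>h.py <<'E'
from scipy.spatial.transform import Rotation as Ro
TH=.158;PV=np.array([465.4,-46.2])
def at(rad,sw): return PV+rad*np.array([np.cos(TH+sw),np.sin(TH+sw)])
def delta(xyz,yaw):
    "rows entry (cm, rad) from the measured pose to TCP xyz, pointing down, yaw deg"
    s=status.sense();R=Ro.from_euler("xyz",s["tcp_rot"],degrees=True);G=Ro.from_euler("xyz",[180,0,yaw],degrees=True)
    print("pose",s["tool_pos"].round(1),s["tcp_rot"].round(2),"t",s["time"],"F",s["ft_force"].round(1),"gap",round(s["finger_gap"],1),"q6",s["joint_pos"][5].round(1))
    print("delta cm",(R.inv().apply(np.array(xyz)-s["tool_pos"])/10).round(2),"rv",(R.inv()*G).as_rotvec().round(3))
E
python3 -c "
from h import *
p=at(70,-.81);print(p);delta([*p,225],np.degrees(TH-.81)+180)"
```

```text
[521.04102841 -88.67441533]
pose [226.1 555.3 230.5] [-1.7992e+02 -1.0000e-02  1.5784e+02] t 0.15 F [ 0.9  0.3 -0.7] gap 85.4 q6 -4.9
delta cm [-51.6  -48.51   0.61] rv [-0.001  0.     0.265]
```

```bash
python3 -m handwheel '{"series": [[[-51.6,-48.5,0.6,0,0,0.265,1],[-51.6,-48.5,0.6,0,0,0.265,1],[-51.6,-48.5,0.6,0,0,0.265,1],[-51.6,-48.5,0.6,0,0,0.265,1],[-51.6,-48.5,0.6,0,0,0.265,1],[-51.6,-48.5,0.6,0,0,0.265,1],[-51.6,-48.5,0.6,0,0,0.265,1],[-51.6,-48.5,0.6,0,0,0.265,1],[-51.6,-48.5,0.6,0,0,0.265,1],[-51.6,-48.5,0.6,0,0,0.265,1],[-51.6,-48.5,0.6,0,0,0.265,1],[-51.6,-48.5,0.6,0,0,0.265,1]]]}'
python3 - <<'E'
from h import *
p=at(70,-.81);delta([*p,166],np.degrees(TH-.81)+180)
w=eyes.snapshot("wrist");cv2.imwrite("pics/w1.png",w["img"][:,:,::-1])
print(proj(w,[*p,193]),proj(w,[*at(180,-.81),189]))
E
```

```text
time: 1.65
tool_pos: [521.6, -91.3, 224.7]
tcp_rot: [-180.0, -0.0, 142.5]
ft_force: [0.5, 0.3, -0.7]
finger_gap: 85.5
grip_force: 0.0
pose [521.6 -91.3 224.7] [-1.7995e+02 -3.0000e-02  1.4246e+02] t 1.65 F [ 0.5  0.3 -0.7] gap 85.5 q6 -67.9
delta cm [0.21 0.18 5.87] rv [-0.001 -0.    -0.003]
[286.28499739 242.2337838 ] [286.24612725 390.47988097]
```

View pics/w1.png

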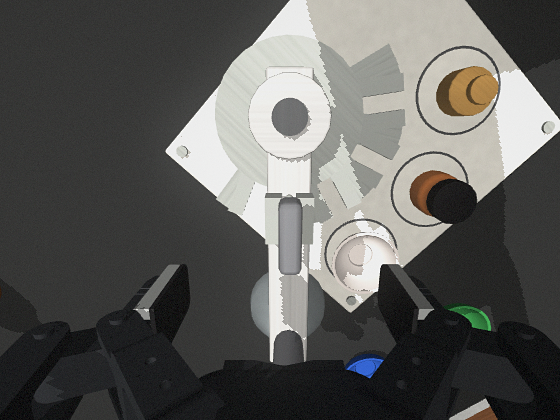

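The wrist view shows the tee bar centred near (290,236) and the pivot cap at (290,117). I'll compare that with the prediction.

```bash
python3 - <<'E'
from h import *
w=eyes.snapshot("wrist")
for z in(145,150,155):print(proj(w,[*PV,z]))
print([proj(w,[*at(180,a),10]).round() for a in(-.3,.3,.9)],[proj(w,[*at(r,-.81),193]).round() for r in(47,70,93)])
im=w["img"].astype(int);g=im.mean(2)
print(g[236,255:325].round().astype(int).tolist());print(g[185:290,290].round().astype(int).tolist())
p=at(70,-.81);delta([*p,166],np.degrees(TH-.81)+180)
E
```

```text
[286.15917927 114.87049543]
[286.2183152  114.78953358]
[286.28027741 114.70470232]
[array([359., 253.]), array([428., 190.]), array([457.,  91.])] [array([287., 203.]), array([287., 241.]), array([287., 277.])]
[65, 69, 70, 66, 69, 67, 56, 75, 238, 242, 235, 207, 211, 209, 207, 209, 207, 205, 207, 209, 209, 209, 211, 209, 88, 125, 148, 145, 152, 154, 157, 158, 154, 156, 158, 156, 156, 154, 155, 152, 154, 147, 140, 130, 122, 116, 91, 107, 148, 148, 145, 146, 145, 146, 146, 145, 145, 144, 176, 244, 239, 237, 238, 238, 238, 239, 178, 184, 187, 184]
[237, 237, 236, 236, 237, 235, 237, 238, 204, 145, 186, 111, 90, 95, 96, 97, 105, 120, 135, 149, 146, 146, 155, 156, 158, 154, 161, 157, 157, 155, 157, 156, 155, 157, 156, 155, 155, 156, 155, 158, 155, 155, 157, 154, 156, 153, 156, 155, 159, 154, 153, 156, 154, 155, 156, 155, 156, 156, 157, 157, 155, 155, 153, 155, 155, 153, 156, 154, 154, 154, 156, 153, 155, 153, 154, 154, 154, 152, 153, 156, 152, 151, 150, 150, 151, 157, 142, 126, 109, 146, 160, 162, 161, 159, 159, 161, 159, 161, 160, 157, 161, 159, 158, 160, 159]
pose [521.3 -89.8 224.7] [-1.7997e+02 -6.0000e-02  1.4250e+02] t 1.75 F [1.4 0.7 0.2] gap 85.6 q6 -67.8
delta cm [0.09 0.08 5.87] rv [-0.001 -0.001 -0.003]
```

```bash
python3 -m handwheel '{"series": [[[0.1,0,2.5,0,0,0,1],[0.1,0,5,0,0,0,1],[0.1,0,5.85,0,0,0,1],[0.1,0,5.85,0,0,0,1],[0.1,0,5.85,0,0,0,0.1],[0.1,0,5.85,0,0,0,0.0],[0.1,0,5.85,0,0,0,0.0],[0.1,0,5.85,0,0,0,0.0],[0.1,0,5.85,0,0,0,0.0],[0.1,0,5.85,0,0,0,0.0],[0.1,0,5.85,0,0,0,0.0]]]}' 50
python3 - <<'E'
from h import *
p=at(69,-.81);delta([*p,166],np.degrees(TH-.81)+180)
E
```

```text
time: 3.12
tool_pos: [520.7, -87.6, 167.3]
tcp_rot: [180.0, 0.0, 142.7]
ft_force: [-1.7, 1.2, 4.8]
finger_gap: 12.8
grip_force: 51.6
pose [520.7 -87.6 167.3] [1.7998e+02 4.0000e-02 1.4265e+02] t 3.125 F [-1.7  1.2  4.8] gap 12.8 q6 -67.8
delta cm [ 0.01 -0.07  0.13] rv [0.    0.001 0.   ]
```

```bash
python3 -m handwheel '{"series": [[[0,0,-0.4,0,0,0,0],[0,0,-0.8,0,0,0,0],[0,0,-1.2,0,0,0,0],[0,0,-1.6,0,0,0,0],[0,0,-1.6,0,0,0,0],[0,0,-1.6,0,0,0,0]]]}'
```

```text
time: 3.88
tool_pos: [520.2, -87.6, 181.8]
tcp_rot: [-180.0, -0.0, 142.6]
ft_force: [5.3, -0.9, -9.1]
finger_gap: 12.9
grip_force: 49.5
```

```bash
python3 -m handwheel '{"series": [[[0,0,-0.1,0,0,0,0],[0,0,-0.1,0,0,-0.16,0],[0,0,-0.1,0,0,-0.32,0],[0,0,-0.1,0,0,-0.48,0],[0,0,-0.1,0,0,-0.64,0],[0,0,-0.1,0,0,-0.8,0],[0,0,-0.1,0,0,-0.96,0],[0,0,-0.1,0,0,-1.1,0],[0,0,-0.1,0,0,-1.2,0],[0,0,-0.1,0,0,-1.26,0],[0,0,-0.1,0,0,-1.26,0],[0,0,-0.1,0,0,-1.26,0]]]}'; python3 -c "
from bench import status;print(status.sense())"
```

```text
time: 5.38
tool_pos: [520.4, -88.7, 183.0]
tcp_rot: [-179.9, -0.1, -145.2]
ft_force: [6.0, -5.3, -9.9]
finger_gap: 13.2
grip_force: 49.6
{'time': 5.375, 'joint_pos': array([-1.51657155e+01, -2.13167365e+00,  1.00255599e+02, -1.07863409e-01,
        8.18605601e+01, -1.39962155e+02]), 'qd': array([-0.02284113,  0.05262463, -0.02471492, -0.02281713,  0.00713863,
        0.15861138]), 'joint_efforts': array([ 2.58557372e+00, -5.13140559e+01, -5.07209373e+01,  1.63716529e+00,
        2.89191350e+00, -9.08253161e-03]), 'tool_pos': array([520.42607231, -88.7191915 , 182.9598824 ]), 'tcp_rot': array([-1.79919441e+02, -7.17821904e-02, -1.45188354e+02]), 'ft_force': array([ 6.03511101, -5.28466849, -9.90966112]), 'wrist_torque': array([-1.21999192, -1.2685609 ,  0.03199728]), 'grip_force': 49.56727623939514, 'finger_gap': 13.189834756521085}
```

```bash
python3 -m handwheel '{"series": [[[0,0,0.12,0,0,0,0],[0,0,0.25,0,0,0,0],[0,0,0.25,0,0,0,0],[0,0,0.25,0,0,0,0.5],[0,0,0.25,0,0,0,0.5],[0,0,0.25,0,0,0,0.5],[0,0,-2,0,0,0,0.5],[0,0,-6,0,0,0,0.5],[0,0,-6,0,0,0,1],[0,0,-6,0,0,0,1]]]}'; python3 - <<'E'
from h import *
w=eyes.snapshot("side");crop(w,200,170,340,285,5,"pics/s2.png")
p=at(180,-.81);print(p);delta([*p,240],np.degrees(TH-.81)+180)
E
```

```text
time: 6.62
tool_pos: [520.4, -87.4, 243.7]
tcp_rot: [-180.0, 0.0, -145.1]
ft_force: [0.5, 1.0, -0.2]
finger_gap: 76.8
grip_force: 0.0
[ 608.47693019 -155.41992514]
pose [520.  -87.3 242.9] [ 1.7994e+02 -4.0000e-02 -1.4515e+02] t 6.675 F [0.4 0.3 0.3] gap 83.6 q6 -140.0
delta cm [ -3.37 -10.64   0.28] rv [ 0.00e+00 -1.00e-03  1.26e+00]
```

View pics/s2.png

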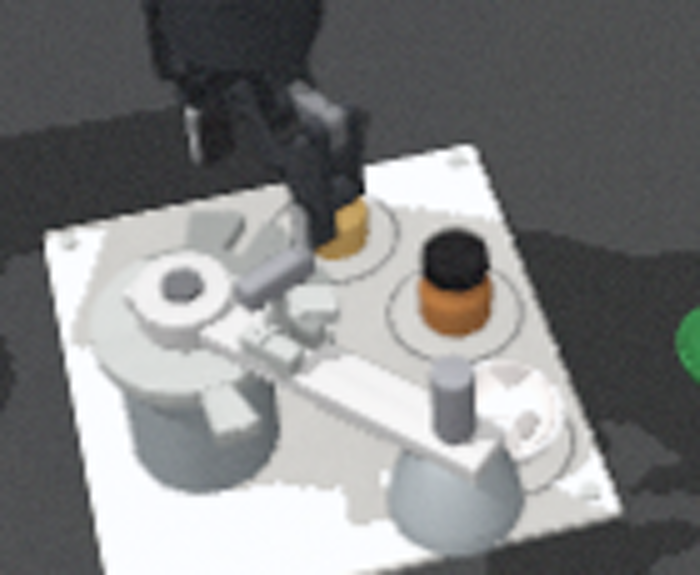

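The plunger stands raised with the T-handle twisted, and the bar lies across the arm at (275,270). The handle is at (453,365). Next I grip the handle.

```bash
python3 -m handwheel '{"series": [[[-3.4,-10.6,0.3,0,0,1.26,1],[-3.4,-10.6,0.3,0,0,1.26,1],[-3.4,-10.6,0.3,0,0,1.26,1],[-3.4,-10.6,0.3,0,0,1.26,1],[-3.4,-10.6,0.3,0,0,1.26,1],[-3.4,-10.6,0.3,0,0,1.26,1],[-3.4,-10.6,0.3,0,0,1.26,1],[-3.4,-10.6,0.3,0,0,1.26,1],[-3.4,-10.6,0.3,0,0,1.26,1],[-3.4,-10.6,0.3,0,0,1.26,1]]]}'; python3 - <<'E'
from h import *
p=at(180,-.81);delta([*p,151],np.degrees(TH-.81)+180)
w=eyes.snapshot("top");print(w["img"][205:240,320:348].mean(2).astype(int)[::5,::3])
E
```

```text
time: 7.92
tool_pos: [608.8, -155.0, 240.4]
tcp_rot: [-180.0, -0.0, 142.8]
ft_force: [-0.4, 0.1, 0.3]
finger_gap: 85.0
grip_force: 0.0
pose [ 608.8 -155.   240.4] [-1.7999e+02 -3.0000e-02  1.4276e+02] t 7.925 F [-0.4  0.1  0.3] gap 85.0 q6 -71.7
delta cm [-0.   -0.05  8.94] rv [-0.    -0.001  0.002]
[[189 189 200 181 133 142 149 156 160 165]
 [197 134 203  85  91 104 106 193 151 125]
 [175 198 140  88 108 118 114 116 121 120]
 [157 201  93 171 122  37  81 116  94  86]
 [199 110 229 218 134 105 219 138 118  60]
 [194 219 216 216 218 173 146 136  71  79]
 [204 216 216 222 133 143 135  76  79  79]]
```

```bash
python3 -m handwheel '{"series": [[[0,0,4,0,0,0,1],[0,0,7.5,0,0,0,1],[0,0,8.9,0,0,0,1],[0,0,8.9,0,0,0,1],[0,0,8.9,0,0,0,0.3],[0,0,8.9,0,0,0,0],[0,0,8.9,0,0,0,0],[0,0,8.9,0,0,0,0],[0,0,8.9,0,0,0,0],[0,0,8.9,0,0,0,0]]]}' 40; python3 - <<'E'
from h import *
s=status.sense();v=s["tool_pos"][:2]-PV;print("now r",np.linalg.norm(v),"sw",np.arctan2(v[1],v[0])-TH)
for a in(-.7,-.6,-.5,-.4,-.3):
    print(a);delta([*at(180,a),s["tool_pos"][2]],s["tcp_rot"][2]+np.degrees(a+.81))
E
```

```text
time: 9.22
tool_pos: [609.4, -155.3, 152.8]
tcp_rot: [180.0, 0.1, 142.7]
ft_force: [-1.0, 1.2, 5.1]
finger_gap: 23.2
grip_force: 39.1
now r 180.6576273058344 sw -0.8062050185036874
-0.7
pose [ 609.4 -155.3  152.8] [1.7998e+02 8.0000e-02 1.4266e+02] t 9.225 F [-1.   1.2  5.1] gap 23.2 q6 -71.6
delta cm [0.17 1.91 0.  ] rv [ 0.     0.001 -0.11 ]
-0.6
pose [ 609.4 -155.3  152.8] [1.7998e+02 8.0000e-02 1.4266e+02] t 9.225 F [-1.   1.2  5.1] gap 23.2 q6 -71.6
delta cm [0.46 3.68 0.  ] rv [ 0.     0.001 -0.21 ]
-0.5
pose [ 609.4 -155.3  152.8] [1.7998e+02 8.0000e-02 1.4266e+02] t 9.225 F [-1.   1.2  5.1] gap 23.2 q6 -71.6
delta cm [0.92 5.42 0.  ] rv [ 0.     0.001 -0.31 ]
-0.4
pose [ 609.4 -155.3  152.8] [1.7998e+02 8.0000e-02 1.4266e+02] t 9.225 F [-1.   1.2  5.1] gap 23.2 q6 -71.6
delta cm [1.56 7.11 0.  ] rv [ 0.     0.001 -0.41 ]
-0.3
pose [ 609.4 -155.3  152.8] [1.7998e+02 8.0000e-02 1.4266e+02] t 9.225 F [-1.   1.2  5.1] gap 23.2 q6 -71.6
delta cm [2.35 8.72 0.  ] rv [ 0.     0.001 -0.51 ]
```

```bash
python3 -m handwheel '{"series": [[[0.05,0.9,0,0,0,-0.05,0],[0.17,1.9,0,0,0,-0.11,0],[0.3,2.8,0,0,0,-0.16,0],[0.46,3.7,0,0,0,-0.21,0],[0.67,4.55,0,0,0,-0.26,0],[0.92,5.4,0,0,0,-0.31,0],[1.22,6.25,0,0,0,-0.36,0],[1.56,7.1,0,0,0,-0.41,0],[1.94,7.9,0,0,0,-0.46,0],[2.35,8.7,0,0,0,-0.51,0],[2.35,8.7,0,0,0,-0.51,0],[2.35,8.7,0,0,0,-0.51,0]]]}'; python3 - <<'E'
from h import *
s=status.sense();v=s["tool_pos"][:2]-PV;print("now r",np.linalg.norm(v),"sw",np.arctan2(v[1],v[0])-TH)
delta([*at(180,-.3),s["tool_pos"][2]],s["tcp_rot"][2])
E
```

```text
time: 10.72
tool_pos: [645.4, -71.4, 152.9]
tcp_rot: [180.0, 0.3, 171.9]
ft_force: [10.6, -1.3, 1.2]
finger_gap: 22.8
grip_force: 39.2
now r 181.77773919535548 sw -0.29707719639885594
pose [645.4 -71.4 152.9] [179.98   0.32 171.94] t 10.725 F [10.6 -1.3  1.2] gap 22.8 q6 -92.8
delta cm [ 0.18 -0.05 -0.  ] rv [0.    0.006 0.   ]
```

```bash
python3 -m handwheel '{"series": [[[0,0,0,0,0,0,1],[0,0,0,0,0,0,1],[0,0,0,0,0,0,1],[0,0,0,0,0,0,1],[0,0,-5,0,0,0,1],[0,0,-9,0,0,0,1],[3,0,-9,0,0,0,1],[9,0,-9,0,0,0,1],[12,0,-9,0,0,0,1],[12,0,-9,0,0,0,1],[12,0,-9,0,0,0,1]]]}'; python3 - <<'E'
from h import *
w=eyes.snapshot("wrist");cv2.imwrite("pics/w3.png",w["img"][:,:,::-1])
print(proj(w,[*PV,150]),proj(w,[*at(180,-.3),189]),proj(w,[*at(70,-.3),206]))
s=eyes.snapshot("side");crop(s,200,170,340,285,5,"pics/s3.png")
p=at(70,-.3);delta([*p,240],np.degrees(TH-.3+1.26))
E
```

```text
time: 12.1
tool_pos: [524.8, -54.9, 242.3]
tcp_rot: [-180.0, 0.1, 171.9]
ft_force: [0.1, -0.5, 0.5]
finger_gap: 85.4
grip_force: 0.0
[283.79893101 133.5836082 ] [283.61135964 383.93159536] [283.80126683 258.08928847]
pose [525.  -54.9 241.9] [-1.8000e+02  3.0000e-02  1.7187e+02] t 12.2 F [ 0.7  0.1 -0.4] gap 85.2 q6 -93.4
delta cm [-0.98  0.02  0.19] rv [0.    0.    1.882]
```

View pics/w3.png

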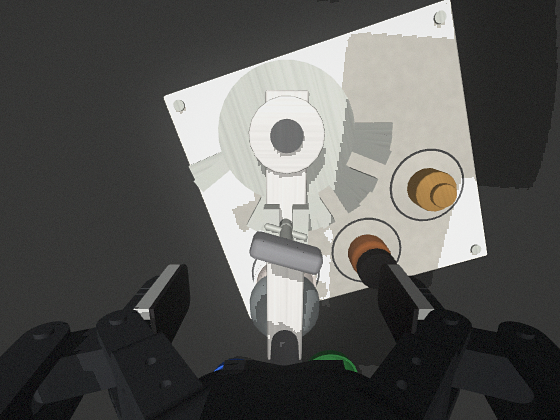

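View pics/s3.png

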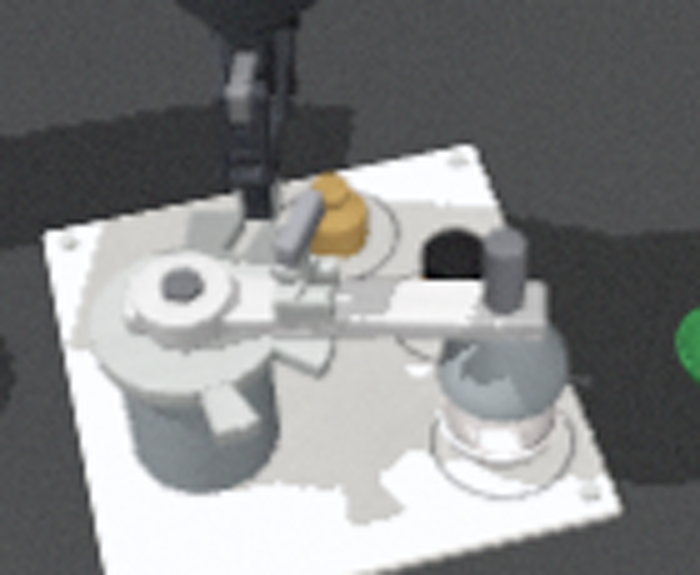

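The wrist view puts the cap at (287,136), the tee at (286,252) and the arm along the image vertical. The side view shows the lamp over the dish with the plunger still out. Next I go over the tee and turn the tool to match the bar.

```bash
python3 -m handwheel '{"series": [[[-1,0,0,0,0,1.865,1],[-1,0,0,0,0,1.865,1],[-1,0,0,0,0,1.865,1],[-1,0,0,0,0,1.865,1],[-1,0,0,0,0,1.865,1],[-1,0,0,0,0,1.865,1],[-1,0,0,0,0,1.865,1],[-1,0,0,0,0,1.865,1],[-1,0,0,0,0,1.865,1],[-1,0,0,0,0,1.865,1],[-1,0,0,0,0,1.865,1],[-1,0,0,0,0,1.865,1]]]}'; python3 - <<'E'
from h import *
p=at(70.5,-.3);delta([*p,179],np.degrees(TH-.3+1.28))
w=eyes.snapshot("wrist");crop(w,140,130,420,340,2.5,"pics/w4.png");print(proj(w,[*p,206]))
E
```

```text
time: 13.7
tool_pos: [534.4, -56.2, 241.6]
tcp_rot: [-180.0, 0.0, 65.3]
ft_force: [-0.6, -0.8, 0.2]
finger_gap: 85.3
grip_force: 0.0
pose [534.4 -56.2 241.6] [-179.98    0.     65.25] t 13.7 F [-0.6 -0.8  0.2] gap 85.3 q6 13.3
delta cm [0.03 0.07 6.26] rv [-0.     0.     0.001]
[283.85518355 243.21578209]
```

View pics/w4.png

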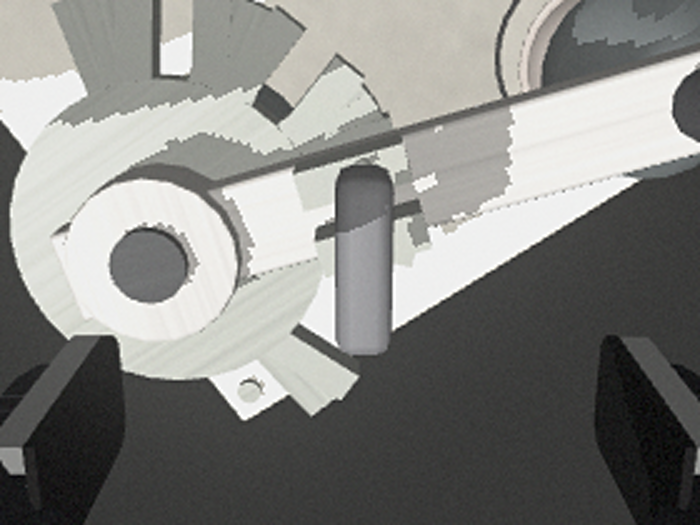

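The bar is upright in the image at about (285,238) of the full frame, parallel to the pads and centred between them. I descend, grip and twist back.

```bash
python3 -m handwheel '{"series": [[[0.1,0.07,3,0,0,0,1],[0.1,0.07,5.5,0,0,0,1],[0.1,0.07,6.25,0,0,0,1],[0.1,0.07,6.25,0,0,0,1],[0.1,0.07,6.25,0,0,0,0.2],[0.1,0.07,6.25,0,0,0,0],[0.1,0.07,6.25,0,0,0,0],[0.1,0.07,6.25,0,0,0,0],[0.1,0.07,6.25,0,0,0,0],[0.1,0.07,6.25,0,0,0,0],[0.1,0.07,6.05,0,0,0,0],[0.1,0.07,6.05,0,0,0,0]]]}' 50
```

```text
time: 15.25
tool_pos: [535.3, -55.6, 180.2]
tcp_rot: [180.0, 0.0, 65.0]
ft_force: [6.7, -1.5, -9.2]
finger_gap: 13.2
grip_force: 49.7
```

```bash
python3 -m handwheel '{"series": [[[0,0,0,0,0,0.16,0],[0,0,0,0,0,0.32,0],[0,0,0,0,0,0.48,0],[0,0,0,0,0,0.64,0],[0,0,0,0,0,0.8,0],[0,0,0,0,0,0.96,0],[0,0,0,0,0,1.1,0],[0,0,0,0,0,1.2,0],[0,0,0,0,0,1.27,0],[0,0,0,0,0,1.27,0],[0,0,0,0,0,1.27,0]]]}'; python3 -c "
from bench import status;s=status.sense();print(s['ft_force'],s['wrist_torque'],s['tcp_rot'],s['tool_pos'])"
```

```text
time: 16.62
tool_pos: [534.9, -54.9, 179.7]
tcp_rot: [-179.9, 0.1, -7.7]
ft_force: [6.7, 1.3, -9.6]
finger_gap: 13.1
grip_force: 49.7
[ 6.65687884  1.30980977 -9.63289363] [ 0.19366492 -1.10036009 -0.04178301] [-1.79943898e+02  7.04037207e-02 -7.73663799e+00] [534.91203064 -54.94529563 179.70362761]
```

```bash
python3 -m handwheel '{"series": [[[0,0,0.25,0,0,0,0],[0,0,0.5,0,0,0,0],[0,0,0.7,0,0,0,0],[0,0,0.7,0,0,0,0]]]}'; python3 -m handwheel '{"series": [[[0,0,0.2,0,0,0,0],[0,0,0.4,0,0,0,0],[0,0,0.6,0,0,0,0],[0,0,0.6,0,0,0,0]]]}'
```

```text
time: 17.12
tool_pos: [534.9, -55.0, 172.9]
tcp_rot: [-179.9, 0.1, -7.7]
ft_force: [5.0, 1.2, -7.8]
finger_gap: 13.1
grip_force: 49.9
time: 17.62
tool_pos: [534.9, -55.4, 167.9]
tcp_rot: [-180.0, 0.0, -7.7]
ft_force: [3.3, 1.6, -6.2]
finger_gap: 12.8
grip_force: 50.1
```

The pin is in the notch: the spring force is falling and nothing resists it. I release and back off.

```bash
python3 -m handwheel '{"series": [[[0,0,0.1,0,0,0,0],[0,0,0.15,0,0,0,0],[0,0,0.15,0,0,0,0.6],[0,0,0.15,0,0,0,1],[0,0,0.15,0,0,0,1],[0,0,0.15,0,0,0,1],[0,0,-4,0,0,0,1],[0,0,-8,0,0,0,1],[0,6,-12,0,0,0,1],[0,14,-14,0,0,0,1],[0,20,-14,0,0,0,1],[0,20,-14,0,0,0,1]]]}'; python3 - <<'E'
from h import *
s=eyes.snapshot("side");t=eyes.snapshot("top")
a=cv2.resize(s["img"][190:295,200:330],None,fx=3,fy=3);b=cv2.resize(t["img"][190:295,210:340],None,fx=3,fy=3)
cv2.imwrite("pics/f.png",np.hstack([a,b])[:,:,::-1])
for z in (180,193,206):print(z,(proj(s,[*at(70,-.3),z])-[200,190])*3)
E
```

```text
time: 19.12
tool_pos: [507.4, -257.0, 308.9]
tcp_rot: [179.9, -0.0, -7.9]
ft_force: [1.1, 1.1, -0.6]
finger_gap: 85.4
grip_force: 0.0
180 [176.82639282  88.71588158]
193 [175.78423587  78.9237064 ]
206 [174.72359011  68.95780926]
```

View pics/f.png

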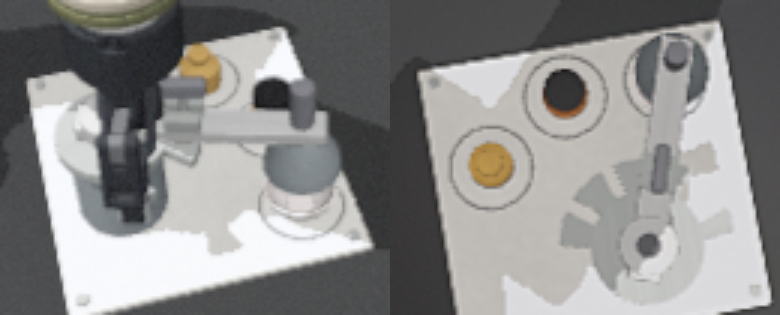

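The top view shows the bar along the arm and the lamp over the dish. The gripper partly hides the tee in the side view, so I move it aside and measure the bar height.

```bash
python3 -m handwheel '{"series": [[[-5,0,0,0,0,0,1],[-10,0,0,0,0,0,1],[-14,0,0,0,0,0,1],[-14,0,0,0,0,0,1],[-14,0,0,0,0,0,1]]]}'; python3 - <<'E'
from h import *
s=eyes.snapshot("side");crop(s,230,195,330,275,7,"pics/g.png")
for z in (193,203):
  for r_ in(47,70,93):print(z,r_,((proj(s,[*at(r_,-.3),z])-[230,195])*7).round())
E
```

```text
time: 19.85
tool_pos: [370.0, -234.3, 308.5]
tcp_rot: [180.0, -0.1, -7.7]
ft_force: [0.5, -1.0, 0.5]
finger_gap: 85.5
grip_force: 0.0
193 47 [141. 149.]
193 70 [200. 149.]
193 93 [260. 150.]
203 47 [138. 131.]
203 70 [198. 131.]
203 93 [258. 132.]
```

View pics/g.png

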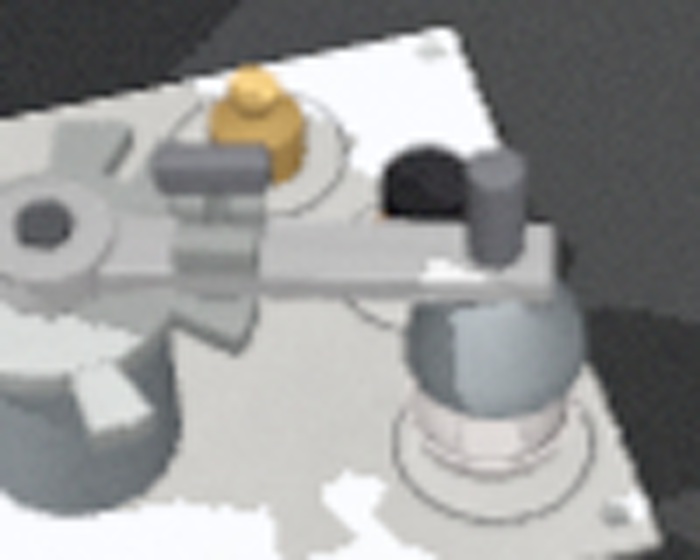

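The bar top is at about row 153, against 149 predicted for home and 131 for standing on the disc rim, so the plunger is home. The lamp is over the dish and the jar and weight have not moved.

```bash
python3 -c "
from bench import r;print(r.hand_in())"
```

```text
the job is handed in; nothing more can be done
None
```

The job is handed in: the lamp is over the white dish (station -0.3) and the last camera view shows the plunger home in its notch, finished at about 20 s of the 64 s allowed; the hand-in gave no verdict.

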